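# Put the stirring rod through the lid of the plum jar

### The job

Take the red stirring rod out of the wooden stand and lower it, point down, through the hole in the red lid of the jar of yellow plums until its collar sits flat on the lid, then let go. Lower it all the way in rather than dropping it, and leave the blue rod in the stand and the bowl and fork where they are.

Things in the scene. Friction and masses are not known exactly. Their poses are not given: they have to be found in the camera images.
- red_rod_grip (a point): Centre of the red grip (upright, 22 mm diameter, 44 mm tall, 20 mm of it above this point) of the loose stirring rod to move. Below the grip a red collar, 50 mm diameter, 8 mm thick, then a steel rod, 12 mm diameter, 80 mm long, tip 112 mm below this point. It hangs by the collar in a hole of a fixed wooden stand 70 x 160 mm, 90 mm high. z points up along the rod.
- red_rod_collar (a point): Centre of the underside of the same rod's red collar, 32 mm below the grip's centre; this face rests on the stand at first and must end on the lid. z points up along the rod.
- red_jar_hole (a point): Centre of the hole in the red lid, at its flat top, 120 mm above the table. Hole 30 mm wide; lid 20 mm thick, 112 mm diameter. The jar (glass, yellow plums) is fixed; its middle is empty for the rod's whole length. A like jar, as tall, with a blue lid and green plums is not to be used; the two change places.
- blue_rod_grip (a point): Centre of the blue grip of a second rod of the same shape, in the stand's other hole, 90 mm from the red one; leave it there. The line between the grips runs along the stand; across that line the red grip is free on both sides.
Things that resemble listed ones, but are neither listed nor needed, are in the scene too. Of the things that look like the part that bears red_rod_grip, the smallest one is meant.

How it is judged:
At the end, for the whole second after the job is handed in: The red rod stands point down through the hole of the red lid, its collar lying on the lid (within 6 mm in height, 13 mm of centre, 10 degrees of upright), at rest and released; the blue rod is still in its hole of the stand (within 20 mm) (horizontal distance between red_rod_collar and red_jar_hole below 0.013 m and z of red_rod_collar in the frame of red_jar_hole between -0.006 and 0.006 m and z of red_rod_grip in the frame of red_jar_hole above 0.02 m and angle between red_rod_collar's own z axis and vertical below 0.175 rad and linear speed of red_rod below 0.02 m/s and distance of blue_rod_grip from where it was at the start of the episode below 0.02 m); the robot touches nothing.
It fails at once if the blue rod is moved more than 20 mm (distance of blue_rod_grip from where it was at the start of the episode above 0.02 m).
It fails at once if the bowl or the fork is pushed more than 30 mm (distance of any of bowl, fork from where it was at the start of the episode above 0.03 m).
It fails at once if the red rod is dropped into the jar (falls faster than 0.7 m/s over the hole) (horizontal distance between red_rod_collar and red_jar_hole below 0.02 m and linear speed of red_rod above 0.7 m/s).
It also fails if it takes over 42 s, if anything falls off the work surface, if the arm or the gripper's body presses on something with over 40 N, if the wrist force passes 120 N, or if a joint passes its speed limit or range.

### The arm

A 6-joint arm with a two-finger parallel gripper is mounted at the origin on the work surface. World frame = base frame: x ahead of the robot, y to its left, z up, the work surface at z = 0. Lengths are in m, angles in rad, forces in N, time in s.
With the tool pointing down it reaches from about 0.375 to 0.9 m from the base axis. Payload 3.1 kg.
Tool frame: the origin (TCP) lies midway between the tips of the shut fingers; the grasp point (between the pads) lies 19 mm behind it (manip.hold_point_z is the distance from the TCP to the grasp point, in m); x points along the fingers, y is the direction in which the jaws open and shut, and the axes are right-handed (so a half turn about x gives the same grasp; the last joint's range is limited). The gripper opens to 85 mm and grips with 20 to 120 N. Pads are 22 mm wide; open, the fingers measure 114 mm over their backs; the gripper's body (76 mm by 85 mm) begins 54 mm behind the grasp point. The pads swing forward as they close: fully open they stand 13 mm farther back than shut.
Start: joints at [0.929, 0.527, 1.433, -0, 1.181, -0.178], TCP at [0.279, 0.559, 0.231] pointing down, gripper open.
Joint ranges: [-3.08, 3.08], [-0.75, 2.2], [0.22, 2.44], [-1.43, 4.57], [0, 2.65], [-2.85, 2.85]. Speed limits (rad/s): [2.79, 2.79, 3.14, 3.14, 3.14, 3.14].

### API

Orientations are given as a unit quaternion [x, y, z, w].
In Python, from station import manip, snapshot gives the robot as it stands.
- The arm moves only by the shell command python3 -m crank 'ROWS' [FORCE]. ROWS is JSON, a list of rows, each a list of 5 numbers: the finger opening in m, from 0 to 0.0854, then the shift along the tool's x, y, z in m, then the turn about the tool's x in rad. In form: [[grip, tx, ty, tz, yaw], ...]. A call has 1 to 5 rows; each row shifts and turns the commanded pose from where the row before left it, along the tool's axes as they then stand; what a row does not reach is not made up. A row lasts 1/10 s, in which the tool goes at most 50 mm and 8.59 degrees, less where a joint would pass 70% of its speed; a pose out of reach is approached as far as the arm can. A call is refused whole if a number of a shift passes 0.05 or a number of a turn 0.15, either way. A call with a gripper value outside its range is refused whole. The fingers move at their own pace and stop on an object; FORCE is the grip in N (left out, the last holds). Time passes only in rows, so rows that do not move let the fingers close. It gives the time, the measured TCP pose, the force and the opening at its end, in the units of the state.
- manip.sense(): the state, without advancing time (a new reading comes with each control period).
- snapshot(name): name is "side" or "top" or "wrist"; returns a dict with "image" (480x640x3 uint8, blue, green, red), "range_z" (480x640 float32, m along the optical axis (not along the pixel's ray), 0 where there is no reading), "vertical_fov" (degrees; the focal length in pixels is half the picture's height over the tangent of half this angle, whatever the lens; pixels are square), "cx", "cy" (the principal point, pixels), "extrinsics" (4x4, takes a point from world to camera coordinates); the wrist camera has in their place "T_tool_cam" (4x4, takes a point from camera to tool coordinates, whose origin is the TCP and whose axes are the tool frame's). Camera axes: x right, y up, looking along -z (the intrinsics and any distortion apply to the point x, -y, -z); pixel columns grow to the right and rows downward; lengths in m; the calibration is good to about 2 mm. A picture is of the moment at which its call begins: read the wrist's pose just before it.
- manip.sign_off(): hands the job in, once; it reports no verdict.
The state is a dict: "t": time; "q": joint angles; "qd": joint speeds; "tau": joint torques, N m; "tcp_pos": TCP position; "tool_rot": TCP orientation; "force": force on the tool from outside, world axes, zero at the start; "ft_torque": the same for the moment, N m; "finger_gap": opening from 0.0 (shut) to 1.0 (fully open).
Only numpy, scipy, OpenCV 4.12 (cv2) and the standard library are available. Lean on these libraries where they do the work, as an engineer would, in place of code of your own. Each camera call takes 0.05 s, during which the arm holds its last target.

## Working session

There is one attempt and no reset: what is moved stays moved. The work goes in short steps, Python scripts to look and compute and a shell command to move; the robot and the scene stay as the last step left them, time stands still between calls to the robot, and variables do not carry over. Pictures are saved under pics/ and viewed, and the job is handed in when it is done.

```bash
ls; mkdir -p pics; python3 - <<'E'
from station import manip, snapshot
import cv2
s=manip.sense(); print(s['t'],s['tcp_pos'],s['tool_rot'],s['force'],s['finger_gap'],manip.hold_point_z)
for n in ("side","top","wrist"):
    d=snapshot(n); cv2.imwrite(f"pics/{n}0.png",d["image"])
    print(n,d["vertical_fov"],d["cx"],d["cy"],[k for k in d])
    print(d.get("extrinsics",d.get("T_tool_cam")))
    import pickle; pickle.dump(d,open(f"{n}0.pkl","wb"))
E
```

```text
pics
0.0 [0.27855229 0.5586774  0.2303374 ] [ 0.16145842  0.68856984 -0.16287383  0.68794976] [ 5.28531374e-01 -9.49172085e-04  1.07380933e+00] 1.0015044138077378 0.0187
side 47.4217769061404 317.4208859611849 233.27273732152912 ['image', 'range_z', 'vertical_fov', 'cx', 'cy', 'extrinsics']
[[ 0.66621691 -0.74573743  0.00554136 -0.46303778]
 [ 0.46694646  0.422925    0.7765922  -0.28450316]
 [-0.58147746 -0.51479134  0.62997924 -0.82818409]
 [ 0.          0.          0.          1.        ]]
top 42.923958248287136 331.02899524410424 238.6880884894544 ['image', 'range_z', 'vertical_fov', 'cx', 'cy', 'extrinsics']
[[ 0.01021508 -0.99989785  0.00999675 -0.13310879]
 [ 0.98924819  0.01156384  0.14578853 -0.55886077]
 [-0.14588924  0.00840003  0.98926527 -1.03923956]
 [ 0.          0.          0.          1.        ]]
wrist 68.90396350685097 323.05961024740424 241.0082902204012 ['image', 'range_z', 'vertical_fov', 'cx', 'cy', 'T_tool_cam']
[[-7.49000803e-04  2.58421703e-01 -9.66031916e-01 -1.42396745e-01]
 [ 9.99999709e-01  3.36794871e-04 -6.85241833e-04 -3.58741963e-04]
 [ 1.48273233e-04 -9.66032148e-01 -2.58421880e-01 -6.43712098e-02]
 [ 0.00000000e+00  0.00000000e+00  0.00000000e+00  1.00000000e+00]]
```

View pics/side0.png

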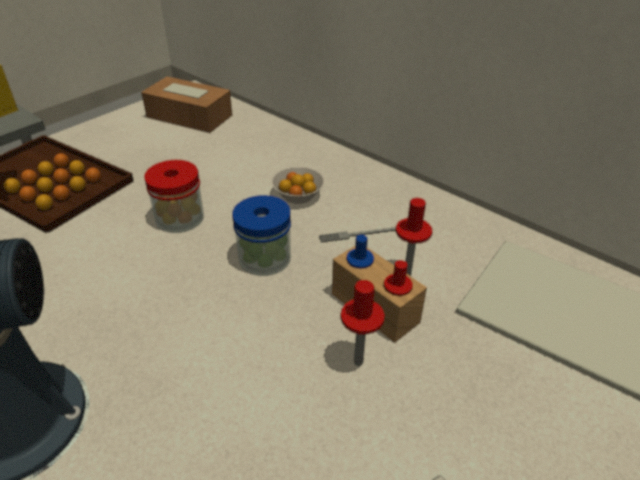

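View pics/top0.png

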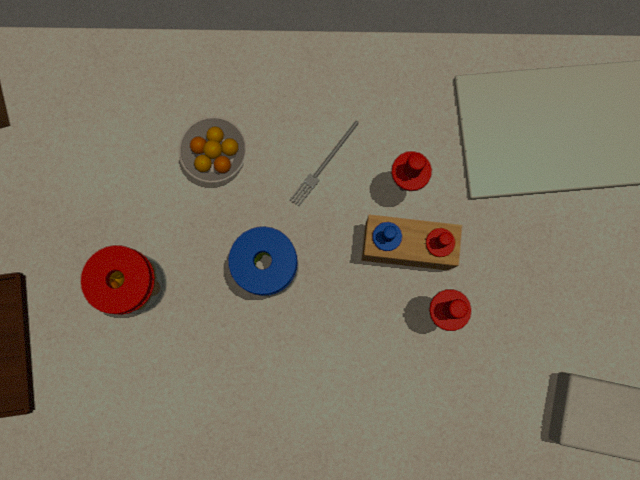

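View pics/wrist0.png

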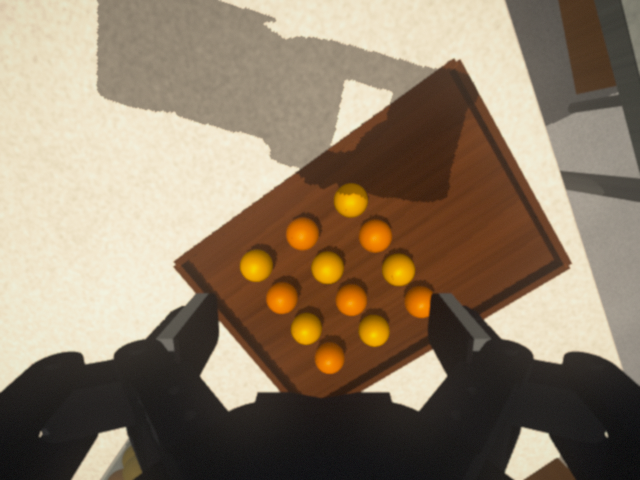

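The three lookalikes in the top view are:
- A red rod in the wooden stand at (440,242), side view (400,277).
- A free-standing red rod at (411,170), side (415,222).
- A free-standing red rod at (450,310), side (362,308).

The one in the stand is the smallest and matches the description. The red-lid jar is at (118,280). I'll check the choice in a close crop and measure.

```bash
cat > h.py <<'E'
import numpy as np, cv2, pickle
def load(n): return pickle.load(open(n,"rb"))
def f(d): return 240/np.tan(np.radians(d["vertical_fov"])/2)
def ray(d,u,v,T=None):
    r=np.array([(u-d["cx"])/f(d),-(v-d["cy"])/f(d),-1.])
    M=np.linalg.inv(d["extrinsics"]) if T is None else T
    return M[:3,3],M[:3,:3]@r
def plane(d,u,v,z,T=None):
    o,r=ray(d,u,v,T); return o+r*(z-o[2])/r[2]
def pt(d,u,v,T=None):
    o,r=ray(d,u,v,T); return o+r*d["range_z"][int(v),int(u)]
def proj(d,p):
    c=d["extrinsics"]@np.append(p,1); return d["cx"]+f(d)*c[0]/-c[2], d["cy"]-f(d)*c[1]/-c[2]
def cloud(d,T=None):
    v,u=np.mgrid[:480,:640]; r=np.stack([(u-d["cx"])/f(d),-(v-d["cy"])/f(d),-np.ones(u.shape)],-1)*d["range_z"][...,None]
    M=np.linalg.inv(d["extrinsics"]) if T is None else T
    return r@M[:3,:3].T+M[:3,3]
E
python3 - <<'E'
from h import *
for n in("top","side"):
    d=load(n+"0.pkl"); hsv=cv2.cvtColor(d["image"],cv2.COLOR_BGR2HSV); P=cloud(d)
    for col,m in(("red",cv2.inRange(hsv,(0,170,90),(6,255,255))|cv2.inRange(hsv,(174,170,90),(180,255,255))),("blue",cv2.inRange(hsv,(100,150,50),(125,255,255)))):
        k,l,st,c=cv2.connectedComponentsWithStats(m)
        for i in range(1,k):
            if st[i,4]>60:
                q=P[(l==i)&(d["range_z"]>0)]
                zt=np.percentile(q[:,2],98); t=q[q[:,2]>zt-.006]
                print(n,col,st[i],c[i].round(),"z5/98",np.percentile(q[:,2],[5,98]).round(3),"topmean",t.mean(0).round(4),"mid",((t.max(0)+t.min(0))/2).round(4),"ext",np.ptp(q,axis=0).round(3))
t=load("top0.pkl")["image"];s=load("side0.pkl")["image"]
cv2.imwrite("pics/crop.png",np.hstack([cv2.resize(t[130:350,340:500],(400,550)),cv2.resize(s[190:370,310:441],(400,550))]))
d=load("top0.pkl")
for m,z in(((118,280),.12),((263,261),.12)):print(plane(d,*m,z))
print(cloud(d)[300,200],cloud(d)[255,410])
E
```

```text
top red [392 152  40  38 872] [413. 170.] z5/98 [0.117 0.183] topmean [ 0.6658 -0.2596  0.1806] mid [ 0.6663 -0.2606  0.181 ] ext [0.065 0.066 0.07 ]
top red [426 228  29  29 504] [441. 242.] z5/98 [0.094 0.144] topmean [ 0.5487 -0.3107  0.1414] mid [ 0.5491 -0.3109  0.1418] ext [0.048 0.047 0.057]
top red [  81  246   69   68 3370] [115. 279.] z5/98 [0.117 0.124] topmean [0.4784 0.2234 0.1203] mid [0.4784 0.2233 0.1222] ext [0.109 0.157 0.128]
top red [ 430  290   41   41 1039] [452. 309.] z5/98 [0.117 0.182] topmean [ 0.4354 -0.3209  0.18  ] mid [ 0.4357 -0.3214  0.1802] ext [0.065 0.066 0.071]
top blue [373 223  29  28 572] [387. 236.] z5/98 [0.095 0.144] topmean [ 0.5579 -0.221   0.1412] mid [ 0.5579 -0.221   0.1415] ext [0.046 0.047 0.055]
top blue [ 229  227   68   68 3372] [263. 261.] z5/98 [0.116 0.123] topmean [ 0.5121 -0.0146  0.1201] mid [ 0.5128 -0.0148  0.1217] ext [0.11  0.125 0.131]
side red [ 145  160   53   30 1139] [171. 175.] z5/98 [0.117 0.122] topmean [0.4774 0.2173 0.1195] mid [0.4788 0.2189 0.1197] ext [0.11  0.109 0.022]
side red [411 199  14   9 105] [418. 20
[... 624 characters left out ...]
82] topmean [ 0.4343 -0.3234  0.1804] mid [ 0.435  -0.3226  0.1801] ext [0.102 0.094 0.115]
side red [341 299  44  33 792] [363. 318.] z5/98 [0.118 0.131] topmean [ 0.4373 -0.3344  0.1361] mid [ 0.4347 -0.3235  0.1405] ext [0.123 0.135 0.151]
side blue [ 233  196   56   41 1769] [261. 216.] z5/98 [0.108 0.122] topmean [ 0.51   -0.021   0.1196] mid [ 0.5126 -0.0184  0.1194] ext [0.111 0.109 0.023]
side blue [348 235  25  32 454] [360. 254.] z5/98 [0.096 0.143] topmean [ 0.5561 -0.2242  0.1412] mid [ 0.5568 -0.2242  0.141 ] ext [0.045 0.044 0.05 ]
[0.47709507 0.21786691 0.12      ]
[ 0.51066709 -0.01579518  0.12      ]
[ 0.45165938  0.10898001 -0.00225566] [ 0.52720402 -0.26033777  0.08757921]
```

View pics/crop.png

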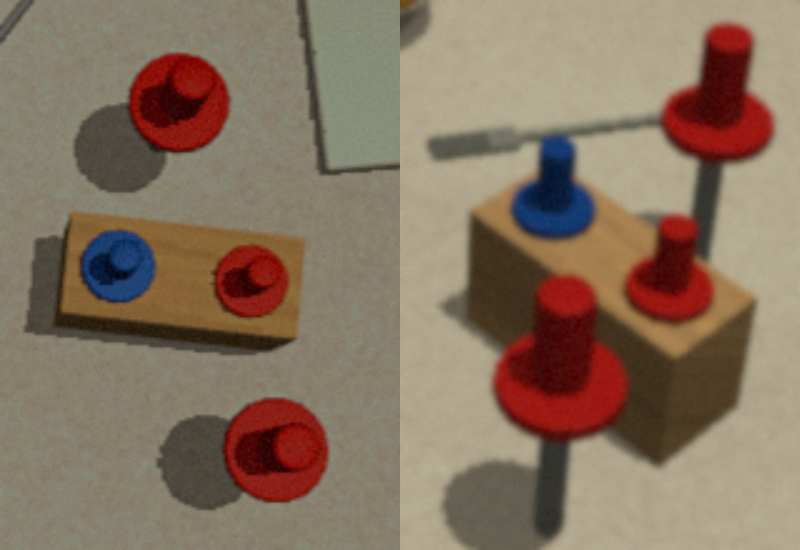

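```bash
cat >> h.py <<'E'
from scipy.spatial.transform import Rotation as R
def plan(tgt, jawdir=None):
    from station import manip
    s=manip.sense(); M=R.from_quat(s["tool_rot"]).as_matrix(); d=np.array(tgt)-s["tcp_pos"]
    print("t",round(s["t"],2),"tcp",s["tcp_pos"].round(4),"q",s["q"].round(3),"F",s["force"].round(1),"gap",round(s["finger_gap"],3))
    print("axes(cols)\n",M.round(3)); print("shift in tool axes now",(M.T@d).round(4))
    if jawdir is not None:
        j=M.T@np.append(jawdir,0); a=np.arctan2(j[2],j[1]); a=(a+np.pi/2)%np.pi-np.pi/2
        print("yaw needed",a.round(4)); M2=M@R.from_rotvec([a,0,0]).as_matrix(); print("shift after yaw",(M2.T@d).round(4))
E
python3 - <<'E'
from h import *
plan([.549,-.312,.25],[.995,-.1])
plan([.478,.218,.25])
E
```

```text
t 0.15 tcp [0.2787 0.5588 0.2305] q [ 0.929  0.528  1.434  0.     1.181 -0.178] F [ 0.6  0.2 -0.2] gap 1.0
axes(cols)
 [[-0.001  0.446  0.895]
 [-0.001  0.895 -0.446]
 [-1.    -0.002 -0.   ]]
shift in tool axes now [-0.0186 -0.6585  0.6307]
yaw needed 1.2081
shift after yaw [-0.0186  0.356   0.8394]
t 0.15 tcp [0.2787 0.5588 0.2305] q [ 0.929  0.528  1.434  0.     1.181 -0.178] F [ 0.6  0.2 -0.2] gap 1.0
axes(cols)
 [[-0.001  0.446  0.895]
 [-0.001  0.895 -0.446]
 [-1.    -0.002 -0.   ]]
shift in tool axes now [-0.0192 -0.216   0.3305]
```

```bash
python3 -m crank '[[0.0854,-0.005,-0.027,0.041,0],[0.0854,-0.005,-0.027,0.041,0],[0.0854,-0.005,-0.027,0.041,0],[0.0854,-0.005,-0.027,0.041,0],[0.0854,0,-0.027,0.041,0]]'
python3 -m crank '[[0.0854,0,-0.027,0.041,0],[0.0854,0,-0.027,0.041,0],[0.0854,0,-0.027,0.041,0],[0.0854,0,0,0,0],[0.0854,0,0,0,0]]'
cat >> h.py <<'E'
def wrist(name):
    from station import manip,snapshot
    s=manip.sense(); d=snapshot("wrist"); T=np.eye(4); T[:3,:3]=R.from_quat(s["tool_rot"]).as_matrix(); T[:3,3]=s["tcp_pos"]
    d["T"]=T@d["T_tool_cam"]; pickle.dump(d,open(name+".pkl","wb")); cv2.imwrite(f"pics/{name}.png",d["image"]); print(s["tcp_pos"]); return d
E
python3 -c "
from h import *
wrist('w1')"
```

```text
t: 0.65
tcp_pos: [0.4031, 0.3455, 0.2519]
tool_rot: [0.162, 0.688, -0.162, 0.689]
force: [1.2, 0.8, 1.5]
finger_gap: 0.999
t: 1.15
tcp_pos: [0.4763, 0.2185, 0.251]
tool_rot: [0.163, 0.688, -0.163, 0.688]
force: [-0.8, 0.0, 0.2]
finger_gap: 1.005
[0.47632881 0.21850949 0.25102714]
```

View pics/w1.png

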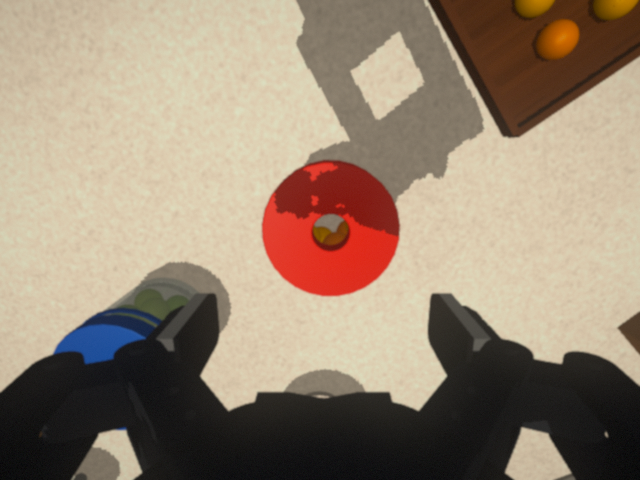

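The red lid is centred near (331,228) with its hole at (331,231) and yellow plums under it. The blue jar shows at lower left with green plums. I'll measure the lid's outline and hole on the plane z=0.12, then plan the way to the rod.

```bash
python3 - <<'E'
from h import *
def meas(d,T,roi):
    hsv=cv2.cvtColor(d["image"],cv2.COLOR_BGR2HSV)
    m=cv2.inRange(hsv,(0,150,60),(8,255,255))|cv2.inRange(hsv,(172,150,60),(180,255,255))
    z=np.zeros_like(m); z[roi[1]:roi[3],roi[0]:roi[2]]=m[roi[1]:roi[3],roi[0]:roi[2]]
    cs,h=cv2.findContours(z,cv2.RETR_CCOMP,cv2.CHAIN_APPROX_NONE)
    for c,hh in zip(cs,h[0]):
        if cv2.contourArea(c)>80:
            X=np.array([plane(d,u,v,.12,T)[:2] for u,v in c[:,0]],np.float32)
            (cx,cy),r=cv2.minEnclosingCircle(X); e=cv2.fitEllipse(X)
            print("hole" if hh[3]>=0 else "outer",cv2.contourArea(c),"circ",round(cx,4),round(cy,4),round(r,4),"ell",np.round(e[0],4),np.round(e[1],4))
d=load("w1.pkl"); meas(d,d["T"],(250,140,420,310))
d=load("top0.pkl"); meas(d,None,(70,240,165,320))
plan([.549,-.312,.25],[.995,-.1])
E
```

```text
outer 14193.0 circ 0.4793 0.2231 0.0557 ell [0.4796 0.2232] [0.1085 0.1101]
hole 899.5 circ 0.4776 0.2239 0.0151 ell [0.4777 0.2238] [0.0262 0.0289]
outer 3911.5 circ 0.478 0.2189 0.0599 ell [0.4779 0.2192] [0.1096 0.1189]
hole 274.0 circ 0.4789 0.2231 0.0161 ell [0.4789 0.2231] [0.0302 0.0305]
hole 134.0 circ 0.468 0.1826 0.0402 ell [0.4745 0.21  ] [0.0881 0.0995]
t 1.2 tcp [0.4756 0.2195 0.251 ] q [ 2.190e-01  3.670e-01  1.661e+00  1.000e-03  1.115e+00 -8.890e-01] F [ 0.4 -0.8 -0.2] gap 1.005
axes(cols)
 [[-0.001  0.447  0.894]
 [ 0.     0.894 -0.447]
 [-1.    -0.    -0.001]]
shift in tool axes now [ 0.0007 -0.4425  0.3035]
yaw needed 1.2071
shift after yaw [0.0007 0.1262 0.5215]
```

```bash
python3 -m crank '[[0.0854,0,0,0,0.149],[0.0854,0,0,0,0.149],[0.0854,0,0,0,0.149],[0.0854,0,0,0,0.149],[0.0854,0,0,0,0.149]]'
python3 -m crank '[[0.0854,0,0,0,0.149],[0.0854,0,0,0,0.149],[0.0854,0,0,0,0.149],[0.0854,0,0,0,0.015],[0.0854,0,0,0,0]]'
python3 -m crank '[[0.0854,0,0.012,0.046,0],[0.0854,0,0.012,0.046,0],[0.0854,0,0.012,0.046,0],[0.0854,0,0.012,0.046,0],[0.0854,0,0.012,0.046,0]]'
python3 -m crank '[[0.0854,0,0.012,0.046,0],[0.0854,0,0.012,0.046,0],[0.0854,0,0.012,0.046,0],[0.0854,0,0.012,0.046,0],[0.0854,0,0.012,0.046,0]]'
python3 -m crank '[[0.0854,0,0.006,0.03,0],[0.0854,0,0,0,0],[0.0854,0,0,0,0]]'
python3 -c "
from h import *
wrist('w2')
plan([.549,-.312,.25],[.995,-.1])"
```

```text
t: 1.7
tcp_pos: [0.4745, 0.2215, 0.2512]
tool_rot: [0.402, 0.582, -0.402, 0.581]
force: [-0.1, 0.0, -0.3]
finger_gap: 1.0
t: 2.2
tcp_pos: [0.4751, 0.2208, 0.2512]
tool_rot: [-0.523, -0.476, 0.523, -0.476]
force: [0.4, 0.5, -0.0]
finger_gap: 1.001
t: 2.7
tcp_pos: [0.513, -0.0163, 0.2514]
tool_rot: [0.523, 0.476, -0.523, 0.476]
force: [1.7, 0.7, -0.6]
finger_gap: 0.998
t: 3.2
tcp_pos: [0.5502, -0.2513, 0.2513]
tool_rot: [0.523, 0.476, -0.523, 0.475]
force: [0.8, -0.1, 0.4]
finger_gap: 1.0
t: 3.5
tcp_pos: [0.5528, -0.2803, 0.2508]
tool_rot: [0.524, 0.475, -0.524, 0.474]
force: [0.3, 0.3, 1.2]
finger_gap: 1.001
[ 0.55278602 -0.2803045   0.25075081]
t 3.55 tcp [ 0.5527 -0.2793  0.2509] q [-6.480e-01  5.000e-01  1.425e+00  1.000e-03  1.219e+00 -5.510e-01] F [0.6 0.1 0.3] gap 1.002
axes(cols)
 [[-0.001  0.995 -0.097]
 [ 0.002 -0.097 -0.995]
 [-1.    -0.001 -0.001]]
shift in tool axes now [ 0.0008 -0.0005  0.0329]
yaw needed 0.0029
shift after yaw [ 0.0008 -0.0004  0.0329]
```

View pics/w2.png

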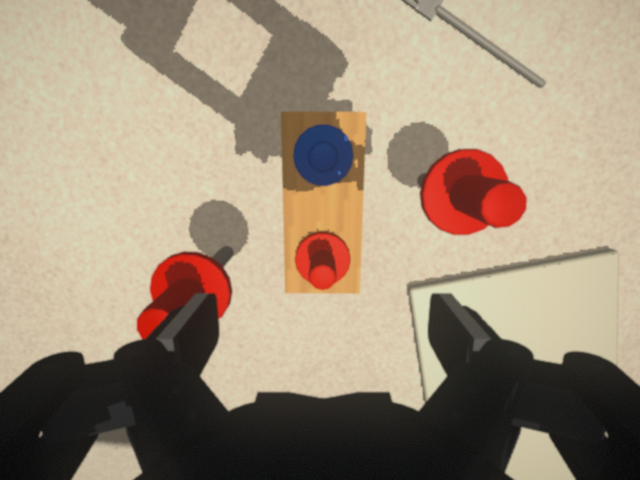

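The red rod in the stand is at (322,262), with its grip top at (322,276). The two bigger rods are at left (190,290) and right (470,190), and the blue rod is at (323,155). I'll measure the collar and the grip top.

```bash
python3 - <<'E'
from h import *
d=load("w2.pkl"); hsv=cv2.cvtColor(d["image"],cv2.COLOR_BGR2HSV)
m=cv2.inRange(hsv,(0,150,50),(8,255,255))|cv2.inRange(hsv,(172,150,50),(180,255,255))
P=cloud(d,d["T"]); sub=np.zeros_like(m); sub[225:300,285:365]=1
sel=(m>0)&(sub>0)&(d["range_z"]>0); q=P[sel]
t=q[q[:,2]>np.percentile(q[:,2],98)-.004]; c=q[(q[:,2]<.104)&(q[:,2]>.09)]
print("top",t.mean(0),((t.max(0)+t.min(0))/2),len(t)); print("collar bbox mid",(c.max(0)+c.min(0))/2,np.ptp(c,0))
cc=max(cv2.findContours(((m>0)&(sub>0)).astype(np.uint8),0,1)[0],key=cv2.contourArea)[:,0]
up=cc[cc[:,1]<258]; X=np.array([plane(d,u,v,.098,d["T"])[:2] for u,v in up])
A=np.c_[2*X,np.ones(len(X))]; s=np.linalg.lstsq(A,(X**2).sum(1),rcond=None)[0]; print("collar circ fit",s[:2],np.sqrt(s[2]+s[:2]@s[:2]))
E
```

```text
top [ 0.5500464  -0.31053262  0.14146832] [ 0.54999031 -0.31109864  0.14113485] 545
collar bbox mid [ 0.5494464  -0.30958531  0.09705811] [0.04835692 0.04500507 0.01375942]
collar circ fit [ 0.5497695  -0.30955427] 0.023473773945321227
```

```bash
python3 -m crank '[[0.0854,0,0,0.031,0],[0.0854,0,0,0,0],[0.0854,0.03,0,0,0],[0.0854,0.03,0,0,0],[0.0854,0,0,0,0]]'
python3 -c "
from h import *
wrist('w3')
plan([.5497,-.3105,.106],[.995,-.1])"
```

```text
t: 4.05
tcp_pos: [0.5474, -0.3072, 0.1874]
tool_rot: [-0.523, -0.479, 0.524, -0.472]
force: [-0.1, -0.2, -0.2]
finger_gap: 0.999
[ 0.54744332 -0.30721933  0.18738817]
t 4.1 tcp [ 0.5488 -0.3085  0.1897] q [-0.689  0.583  1.457  0.     1.108 -0.593] F [ 0.4 -0.  -0.4] gap 0.999
axes(cols)
 [[-0.004  0.995 -0.097]
 [ 0.004 -0.097 -0.995]
 [-1.    -0.005 -0.004]]
shift in tool axes now [0.0836 0.0014 0.0022]
yaw needed 0.0034
shift after yaw [0.0836 0.0014 0.0022]
```

View pics/w3.png

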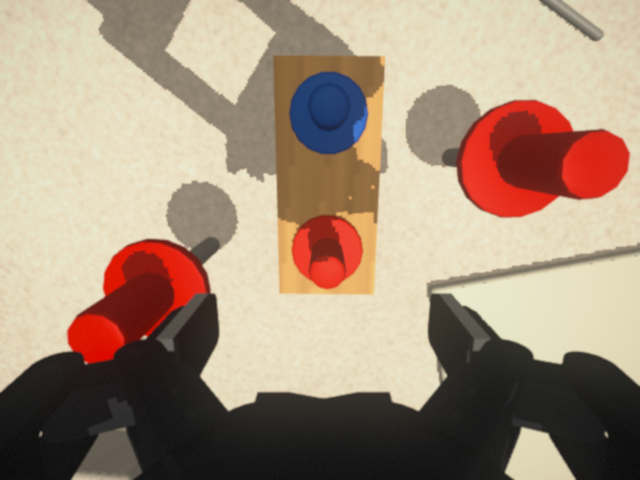

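```bash
python3 -m crank '[[0.055,0,0.001,0.002,0],[0.055,0.02,0,0,0],[0.055,0.02,0,0,0],[0.055,0.02,0,0,0],[0.055,0,0,0,0]]' 60
python3 -m crank '[[0.055,0.02,0,0,0],[0.055,0.003,0,0,0],[0.055,0,0,0,0],[0.055,0,0,0,0]]'
python3 -c "
from h import *
wrist('w4')
plan([.5497,-.3105,.106],[.995,-.1])"
```

```text
t: 4.6
tcp_pos: [0.5503, -0.3127, 0.1307]
tool_rot: [-0.524, -0.476, 0.524, -0.474]
force: [-0.9, 0.4, -0.2]
finger_gap: 0.643
t: 5.0
tcp_pos: [0.5516, -0.3141, 0.1099]
tool_rot: [0.524, 0.474, -0.524, 0.476]
force: [0.0, -0.4, 0.7]
finger_gap: 0.641
[ 0.55160716 -0.31405918  0.10994925]
t 5.05 tcp [ 0.5516 -0.314   0.1099] q [-0.693  0.688  1.508 -0.     0.943 -0.595] F [ 0.2 -0.2 -0.2] gap 0.644
axes(cols)
 [[ 0.002  0.995 -0.099]
 [-0.002 -0.099 -0.995]
 [-1.     0.002  0.001]]
shift in tool axes now [ 0.0039 -0.0022 -0.0033]
yaw needed 0.0013
shift after yaw [ 0.0039 -0.0022 -0.0033]
```

View pics/w4.png

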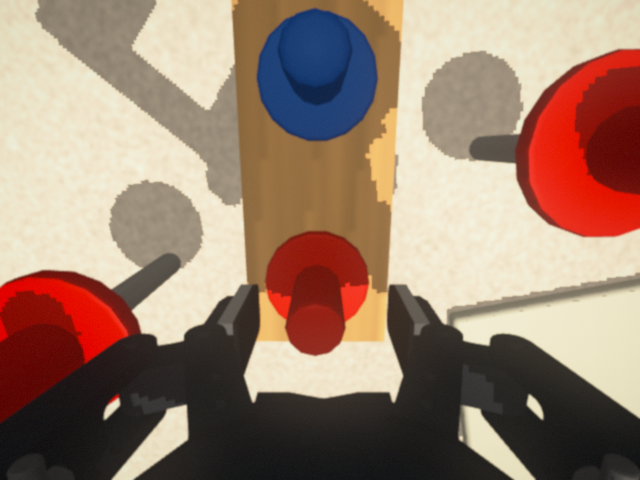

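The red grip at (316,315) sits between the pads, about 2 mm off to the left of their midline, which agrees with the plan. I'll centre and close.

```bash
python3 -m crank '[[0.055,0.003,-0.002,-0.003,0],[0.055,0,0,0,0],[0.01,0,0,0,0],[0.01,0,0,0,0],[0.01,0,0,0,0]]' 60
python3 -m crank '[[0.01,0,0,0,0],[0.01,0,0,0,0],[0.01,0,0,0,0]]'
python3 -c "
from h import *
wrist('w5')
plan([.5497,-.3105,.106],[.995,-.1])"
```

```text
t: 5.55
tcp_pos: [0.5492, -0.3105, 0.1056]
tool_rot: [0.524, 0.474, -0.524, 0.475]
force: [-0.6, -0.2, -0.8]
finger_gap: 0.242
t: 5.85
tcp_pos: [0.5492, -0.3105, 0.1056]
tool_rot: [0.524, 0.474, -0.524, 0.475]
force: [-0.8, 0.0, 2.8]
finger_gap: 0.241
[ 0.54921775 -0.31047391  0.10555395]
t 5.9 tcp [ 0.5492 -0.3104  0.1056] q [-0.691  0.691  1.519 -0.     0.931 -0.592] F [-0.4 -0.7  2.9] gap 0.247
axes(cols)
 [[ 0.     0.995 -0.099]
 [-0.    -0.099 -0.995]
 [-1.     0.     0.   ]]
shift in tool axes now [-0.0004  0.0005  0.    ]
yaw needed 0.0012
shift after yaw [-0.0004  0.0005  0.    ]
```

View pics/w5.png

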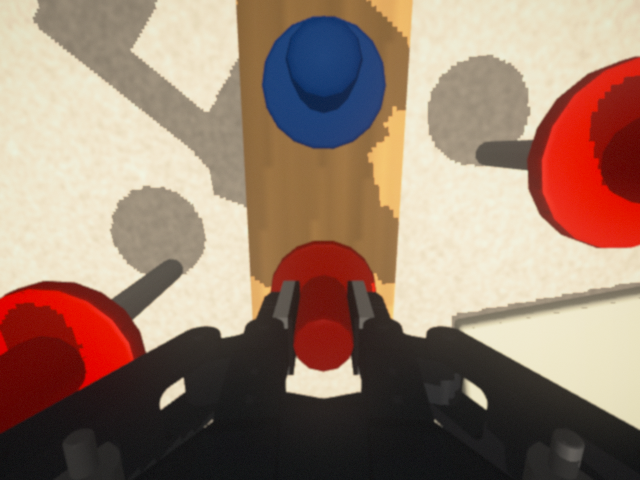

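Gripped: the pads are on the grip at (322,325), with an opening of about 21 mm. Lifting straight up.

```bash
python3 -m crank '[[0.01,-0.01,0,0,0],[0.01,-0.02,0,0,0],[0.01,-0.02,0,0,0],[0.01,-0.02,0,0,0],[0.01,-0.02,0,0,0]]'
python3 -m crank '[[0.01,-0.025,0,0,0],[0.01,-0.025,0,0,0],[0.01,-0.025,0,0,0],[0.01,-0.01,0,0,0],[0.01,0,0,0,0]]'
python3 -c "
from h import *
wrist('w6')
from station import snapshot
d=snapshot('side');cv2.imwrite('pics/s6.png',d['image'])
plan([.4789,.2232,.28])"
```

```text
t: 6.4
tcp_pos: [0.5488, -0.31, 0.1962]
tool_rot: [-0.524, -0.475, 0.524, -0.474]
force: [0.4, -0.5, -2.0]
finger_gap: 0.243
t: 6.9
tcp_pos: [0.5496, -0.3107, 0.2821]
tool_rot: [0.524, 0.473, -0.524, 0.476]
force: [0.6, 0.6, -0.6]
finger_gap: 0.242
[ 0.54963173 -0.31070062  0.2820846 ]
t 7.0 tcp [ 0.5484 -0.3098  0.2793] q [-0.691  0.488  1.362 -0.     1.294 -0.592] F [-0.4 -0.2 -0.7] gap 0.241
axes(cols)
 [[-0.002  0.995 -0.099]
 [ 0.001 -0.099 -0.995]
 [-1.    -0.002 -0.001]]
shift in tool axes now [ 1.000e-04 -1.219e-01 -5.235e-01]
```

View pics/s6.png

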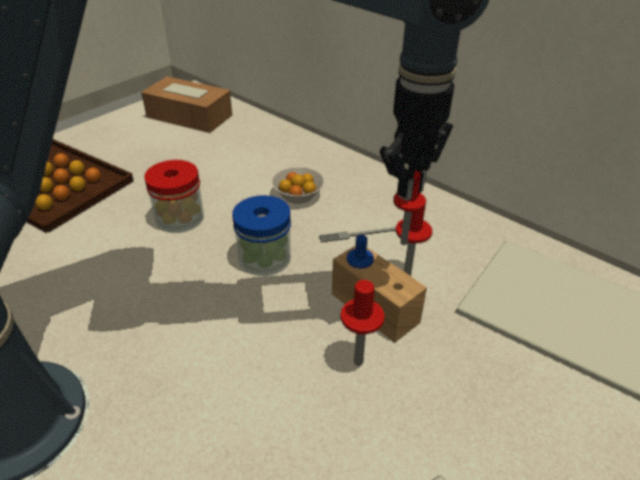

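View pics/w6.png

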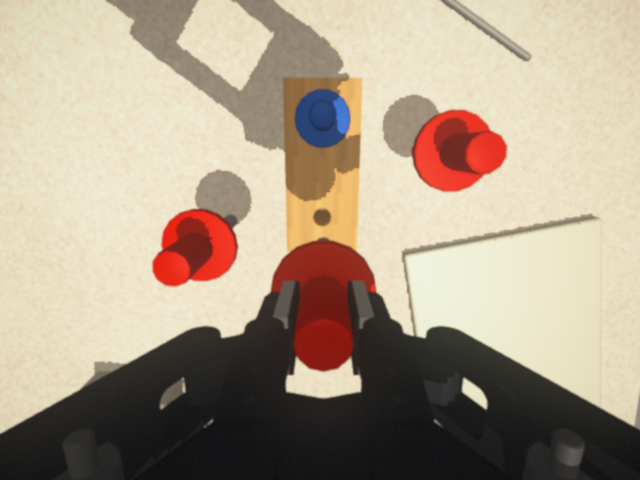

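The rod is up and clear of the stand (side view: rod at (408,200), empty hole at (398,286)); the blue rod hasn't moved. The tip is at about z=0.18, above everything on the way. Next is the carry.

```bash
python3 -m crank '[[0.01,0,-0.004,-0.018,0],[0.01,0,-0.008,-0.034,0],[0.01,0,-0.008,-0.034,0],[0.01,0,-0.008,-0.034,0],[0.01,0,-0.008,-0.034,0]]'
python3 -m crank '[[0.01,0,-0.008,-0.034,0],[0.01,0,-0.008,-0.034,0],[0.01,0,-0.008,-0.034,0],[0.01,0,-0.008,-0.034,0],[0.01,0,-0.008,-0.034,0]]'
python3 -m crank '[[0.01,0,-0.008,-0.034,0],[0.01,0,-0.008,-0.034,0],[0.01,0,-0.008,-0.034,0],[0.01,0,-0.008,-0.034,0],[0.01,0,-0.008,-0.034,0]]'
python3 -m crank '[[0.01,0,-0.006,-0.026,0],[0.01,0,0,0,0],[0.01,0,0,0,0],[0.01,0,0,0,0]]'
python3 -c "
from h import *
wrist('w7')
from station import snapshot
for n in ('side','top'):
  d=snapshot(n);cv2.imwrite('pics/%s7.png'%n,d['image']);pickle.dump(d,open(n+'7.pkl','wb'))
plan([.4789,.2232,.28])"
```

```text
t: 7.5
tcp_pos: [0.5268, -0.1506, 0.2787]
tool_rot: [-0.524, -0.476, 0.524, -0.473]
force: [0.9, 0.3, 0.1]
finger_gap: 0.243
t: 8.0
tcp_pos: [0.5033, 0.0221, 0.279]
tool_rot: [-0.523, -0.476, 0.525, -0.474]
force: [0.1, -0.3, -1.0]
finger_gap: 0.24
t: 8.5
tcp_pos: [0.4801, 0.1947, 0.279]
tool_rot: [-0.523, -0.476, 0.525, -0.474]
force: [0.5, 0.4, -1.1]
finger_gap: 0.242
t: 8.9
tcp_pos: [0.4783, 0.2186, 0.2796]
tool_rot: [-0.524, -0.475, 0.525, -0.474]
force: [1.1, 0.6, -0.1]
finger_gap: 0.242
[0.47831767 0.21863094 0.27962718]
t 9.05 tcp [0.4791 0.2183 0.2801] q [ 0.215  0.337  1.618 -0.     1.188  0.316] F [-0.2 -0.1 -0.7] gap 0.24
axes(cols)
 [[-0.001  0.995 -0.1  ]
 [-0.    -0.1   -0.995]
 [-1.    -0.     0.   ]]
shift in tool axes now [ 0.0001 -0.0007 -0.0049]
```

View pics/side7.png

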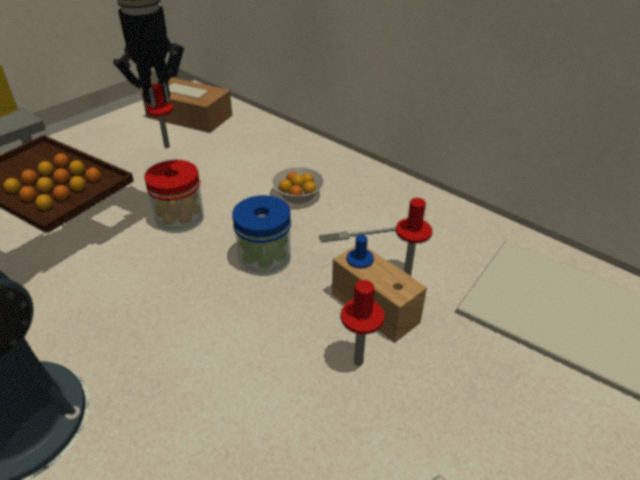

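View pics/w7.png

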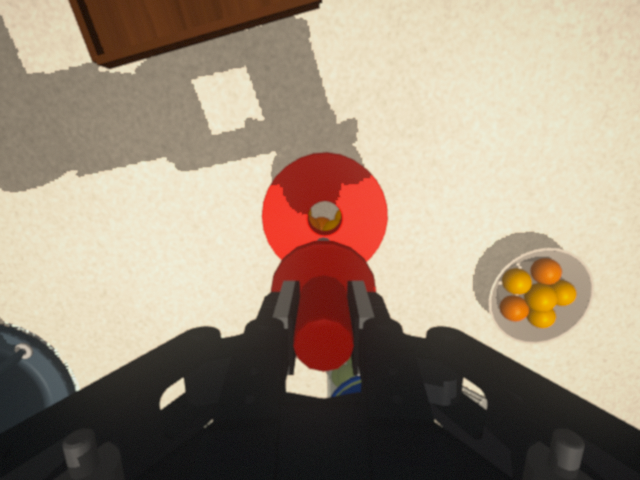

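The rod hangs over the red jar, and the hole shows at (325,217) in the wrist view. I'll check the hole position again and the rod's tilt and tip in the side view.

```bash
python3 - <<'E'
from h import *
d=load("w7.pkl"); hsv=cv2.cvtColor(d["image"],cv2.COLOR_BGR2HSV)
m=cv2.inRange(hsv,(0,150,60),(8,255,255))|cv2.inRange(hsv,(172,150,60),(180,255,255))
cs,h=cv2.findContours(m[150:250,255:395],cv2.RETR_CCOMP,cv2.CHAIN_APPROX_NONE,offset=(255,150))
for c,hh in zip(cs,h[0]):
    if hh[3]>=0 and cv2.contourArea(c)>200:
        X=np.array([plane(d,u,v,.12,d["T"])[:2] for u,v in c[:,0]],np.float32); print("hole",cv2.fitEllipse(X),cv2.minEnclosingCircle(X))
d=load("side7.pkl"); 
for z in(.264,.256,.184):print(z,np.round(proj(d,[.4787,.2185,z]),1))
print("hole proj",proj(d,[.479,.2235,.12]))
im=d["image"]
cv2.imwrite("pics/c7.png",cv2.resize(im[60:220,100:240],(700,800))[:600*800//600])
g=cv2.cvtColor(im,cv2.COLOR_BGR2HSV)
for v in range(115,150,4):
    row=im[v,140:190].astype(int).sum(1); x=np.where(row<row.max()*.55)[0]; print(v,140+x.min() if len(x) else None,140+x.max() if len(x) else None)
E
python3 -c "
import cv2;im=cv2.imread('pics/side7.png');cv2.imwrite('pics/c7.png',cv2.resize(im[70:220,110:230],(480,600),interpolation=cv2.INTER_CUBIC))"
```

```text
hole ((0.480611652135849, 0.22525256872177124), (0.027592789381742477, 0.029533997178077698), 73.20135498046875) ((0.4804498553276062, 0.22572733461856842), 0.015325220301747322)
0.264 [158.8 110.5]
0.256 [159.5 114.3]
0.184 [165.8 146.9]
hole proj (np.float64(169.6586243700967), np.float64(172.78135204620003))
115 145 189
119 156 189
123 160 189
127 161 189
131 162 166
135 162 166
139 163 167
143 164 168
147 166 167
```

View pics/c7.png

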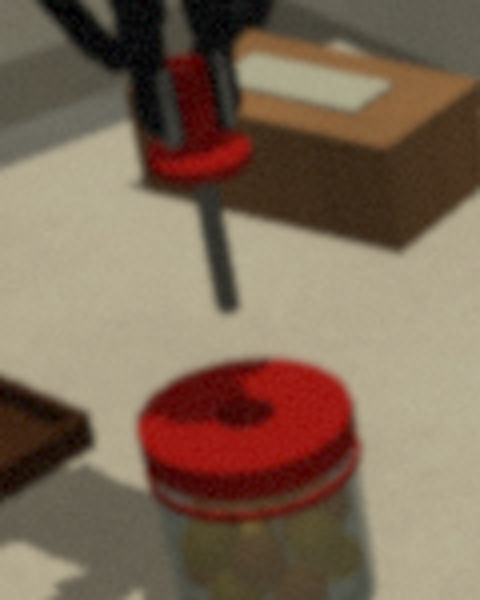

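The rod is upright, and its tip projects where expected. The hole estimates agree to about 2 mm: (0.4777,0.2238), (0.4789,0.2231), (0.4806,0.2253). I'm using (0.479,0.224): shift about 6 mm, lower to just above the lid and look.

```bash
python3 -m crank '[[0.01,0,0,-0.006,0],[0.01,0.01,0,0,0],[0.01,0.02,0,0,0],[0.01,0.02,0,0,0],[0.01,0.005,0,0,0]]'
python3 -m crank '[[0.01,0,0,0,0],[0.01,0,0,0,0]]'
python3 - <<'E'
from h import *
from station import snapshot
d=wrist('w8')
for n in ('side','top'):
  s=snapshot(n);cv2.imwrite(f'pics/{n}8.png',s['image'])
  if n=='side': im=s['image'];a=cv2.resize(im[90:210,120:220],(500,600),interpolation=cv2.INTER_CUBIC)
cv2.imwrite('pics/c8.png',np.hstack([a,cv2.resize(d['image'][150:390,263:383],(300,600))]))
plan([.479,.224,.22])
E
```

```text
t: 9.55
tcp_pos: [0.4779, 0.2247, 0.2227]
tool_rot: [-0.523, -0.475, 0.526, -0.474]
force: [-0.3, -0.1, -0.7]
finger_gap: 0.242
t: 9.75
tcp_pos: [0.4802, 0.2253, 0.2257]
tool_rot: [0.524, 0.474, -0.524, 0.475]
force: [0.6, 0.0, -1.4]
finger_gap: 0.242
[0.48018282 0.22531968 0.22574708]
t 9.9 tcp [0.4803 0.2254 0.2263] q [ 0.228  0.407  1.676 -0.     1.057  0.327] F [ 0.1  0.6 -1. ] gap 0.241
axes(cols)
 [[ 0.002  0.995 -0.099]
 [ 0.    -0.099 -0.995]
 [-1.     0.002 -0.001]]
shift in tool axes now [ 0.0063 -0.0012  0.0015]
```

View pics/c8.png

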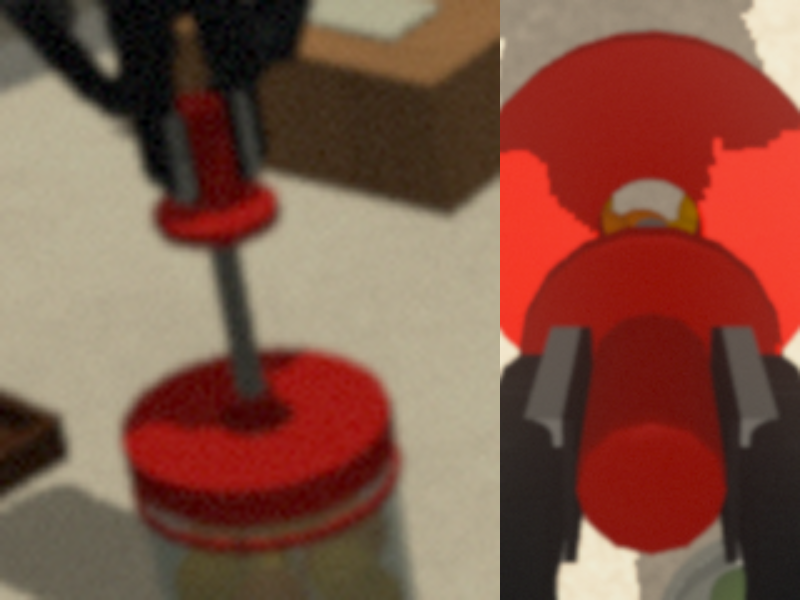

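The tip is over the hole: side crop tip (248,392) against hole (258,412), which matches about 10 mm of height left, and the wrist crop is centred. Lowering; the collar should meet the lid at TCP z of about 0.136.

```bash
python3 -m crank '[[0.01,0.01,0,0.001,0],[0.01,0.01,0,0,0],[0.01,0.01,0,0,0],[0.01,0.01,0,0,0],[0.01,0,0,0,0]]'
python3 -m crank '[[0.01,0.01,0,0,0],[0.01,0.01,0,0,0],[0.01,0.01,0,0,0],[0.01,0,0,0,0],[0.01,0,0,0,0]]'
python3 - <<'E'
from h import *
from station import snapshot
d=wrist('w9')
im=snapshot('side')['image'];a=cv2.resize(im[90:210,120:220],(500,600),interpolation=cv2.INTER_CUBIC)
cv2.imwrite('pics/c9.png',np.hstack([a,cv2.resize(d['image'][150:390,263:383],(300,600))]))
plan([.479,.224,.1356])
E
```

```text
t: 10.4
tcp_pos: [0.4782, 0.2239, 0.1833]
tool_rot: [-0.523, -0.475, 0.525, -0.474]
force: [0.9, 0.2, -0.5]
finger_gap: 0.243
t: 10.9
tcp_pos: [0.4794, 0.2242, 0.1549]
tool_rot: [-0.524, -0.475, 0.524, -0.474]
force: [-0.1, -0.4, -1.5]
finger_gap: 0.242
[0.47938113 0.22417379 0.1549075 ]
t 11.0 tcp [0.4799 0.2243 0.1555] q [0.226 0.508 1.746 0.    0.887 0.325] F [-0.3  0.7 -0.9] gap 0.243
axes(cols)
 [[ 0.001  0.995 -0.099]
 [ 0.    -0.099 -0.995]
 [-1.     0.001 -0.   ]]
shift in tool axes now [ 0.0199 -0.0009  0.0004]
```

View pics/c9.png

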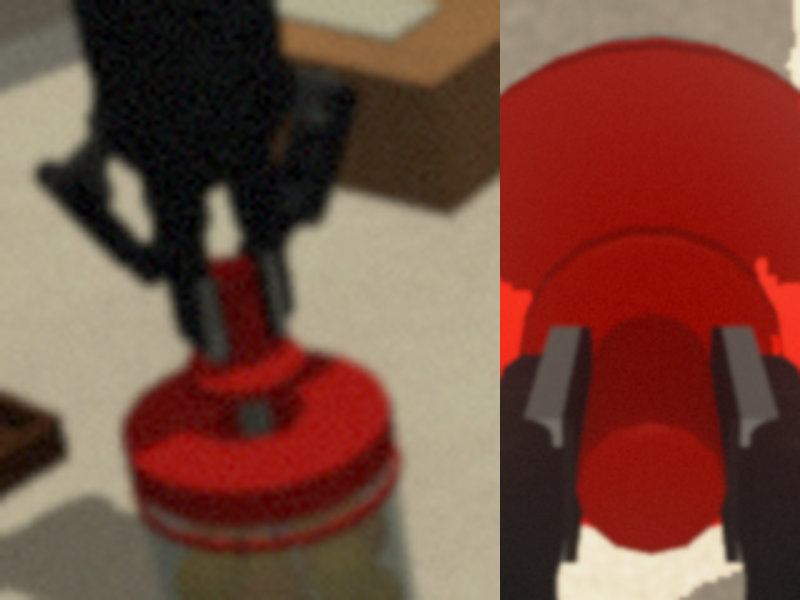

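The rod is in the hole, centred at crop (258,415), with no side force. About 20 mm to go.

```bash
python3 -m crank '[[0.01,0.008,0,0,0],[0.01,0.007,0,0,0],[0.01,0,0,0,0],[0.01,0,0,0,0]]'
python3 -m crank '[[0.01,0.0015,0,0,0],[0.01,0,0,0,0]]'
python3 -m crank '[[0.01,0.001,0,0,0],[0.01,0,0,0,0]]'
```

```text
t: 11.4
tcp_pos: [0.4793, 0.2242, 0.1399]
tool_rot: [-0.524, -0.475, 0.524, -0.475]
force: [0.5, 0.2, -1.6]
finger_gap: 0.241
t: 11.6
tcp_pos: [0.4796, 0.2242, 0.1388]
tool_rot: [0.524, 0.475, -0.524, 0.475]
force: [-0.3, -0.5, -1.0]
finger_gap: 0.241
t: 11.8
tcp_pos: [0.4795, 0.2242, 0.1378]
tool_rot: [-0.524, -0.475, 0.524, -0.475]
force: [-0.6, -0.2, -1.3]
finger_gap: 0.244
```

```bash
python3 -m crank '[[0.01,0.001,0,0,0],[0.01,0,0,0,0]]'
python3 -m crank '[[0.01,0.001,0,0,0],[0.01,0,0,0,0]]'
```

```text
t: 12.0
tcp_pos: [0.4794, 0.2242, 0.1367]
tool_rot: [-0.524, -0.475, 0.524, -0.475]
force: [-0.6, 0.5, -1.3]
finger_gap: 0.243
t: 12.2
tcp_pos: [0.4795, 0.2242, 0.1357]
tool_rot: [-0.524, -0.475, 0.524, -0.475]
force: [-0.4, -0.7, -1.0]
finger_gap: 0.241
```

```bash
python3 -m crank '[[0.01,0.001,0,0,0],[0.01,0,0,0,0]]'
```

```text
t: 12.4
tcp_pos: [0.4795, 0.2242, 0.1355]
tool_rot: [0.524, 0.475, -0.524, 0.475]
force: [-1.2, -0.9, 4.2]
finger_gap: 0.241
```

The vertical force jumped from -1 to +4 N at z=0.1355, the expected height, so the collar is seated. Releasing and rising.

```bash
python3 -m crank '[[0.03,0,0,0,0],[0.04,0,0,0,0],[0.055,0,0,0,0],[0.055,0,0,0,0],[0.055,0,0,0,0]]'
python3 -m crank '[[0.055,-0.01,0,0,0],[0.055,-0.02,0,0,0],[0.055,-0.02,0,0,0],[0.055,-0.02,0,0,0],[0.055,-0.02,0,0,0]]'
python3 -m crank '[[0.0854,-0.02,0,0,0],[0.0854,-0.02,0,-0.02,0],[0.0854,0,0,-0.02,0],[0.0854,0,0,0,0],[0.0854,0,0,0,0]]'
python3 - <<'E'
from h import *
from station import snapshot
d=wrist('w10')
s=snapshot('side');im=s['image'];a=cv2.resize(im[90:210,120:220],(400,480),interpolation=cv2.INTER_CUBIC)
cv2.imwrite('pics/s10.png',im)
cv2.imwrite('pics/c10.png',np.hstack([a,cv2.resize(d['image'][100:420,190:456],(400,480))]))
hsv=cv2.cvtColor(d["image"],cv2.COLOR_BGR2HSV); m=cv2.inRange(hsv,(0,150,40),(8,255,255))|cv2.inRange(hsv,(172,150,40),(180,255,255))
P=cloud(d,d["T"]);q=P[(m>0)&(d["range_z"]>0)]
for a,b,n in((.165,.18,'griptop'),(.125,.132,'collartop'),(.115,.1235,'lid')):
    k=q[(q[:,2]>a)&(q[:,2]<b)&(np.hypot(q[:,0]-.479,q[:,1]-.224)<.07)]; print(n,len(k),k.mean(0).round(4),((k.max(0)+k.min(0))/2).round(4),np.ptp(k,axis=0).round(3),np.median(k[:,2]))
plan([.479,.224,.1356])
E
```

```text
t: 12.9
tcp_pos: [0.4795, 0.2242, 0.1347]
tool_rot: [-0.524, -0.475, 0.524, -0.475]
force: [-0.5, -0.2, 0.6]
finger_gap: 0.642
t: 13.4
tcp_pos: [0.4795, 0.2242, 0.2263]
tool_rot: [0.524, 0.475, -0.524, 0.475]
force: [-0.1, 0.2, 0.5]
finger_gap: 0.647
t: 13.9
tcp_pos: [0.483, 0.2639, 0.265]
tool_rot: [-0.524, -0.475, 0.524, -0.475]
force: [-0.2, 0.2, -0.0]
finger_gap: 0.997
[0.4829899  0.26388663 0.2649826 ]
griptop 672 [0.4806 0.2244 0.1711] [0.4807 0.2234 0.1693] [0.021 0.021 0.009] 0.17150588339061473
collartop 1597 [0.4811 0.229  0.1277] [0.4805 0.2247 0.1284] [0.049 0.046 0.007] 0.1277405750381877
lid 9151 [0.4808 0.2276 0.1198] [0.4802 0.2234 0.1193] [0.11  0.11  0.008] 0.11980210069319785
t 14.0 tcp [0.4829 0.2633 0.2645] q [ 0.296  0.388  1.582 -0.     1.173  0.396] F [ 0.7 -0.5 -0.2] gap 0.998
axes(cols)
 [[-0.001  0.995 -0.099]
 [-0.001 -0.099 -0.995]
 [-1.    -0.001  0.001]]
shift in tool axes now [0.1289 0.0002 0.0393]
```

View pics/c10.png

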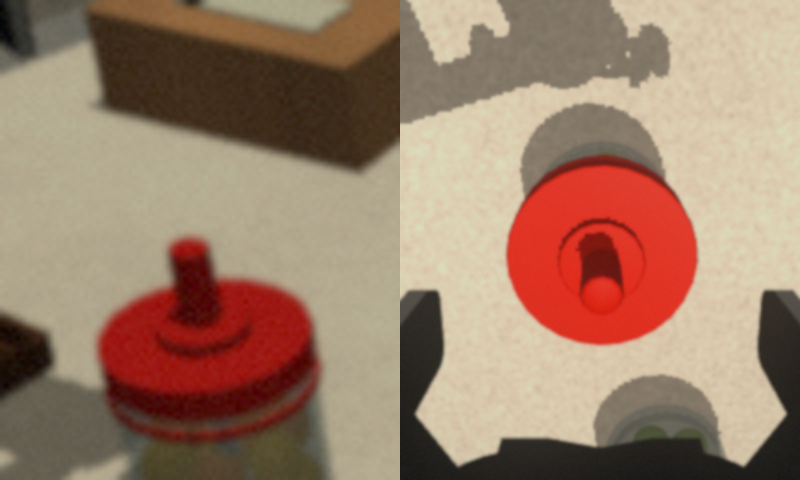

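View pics/s10.png

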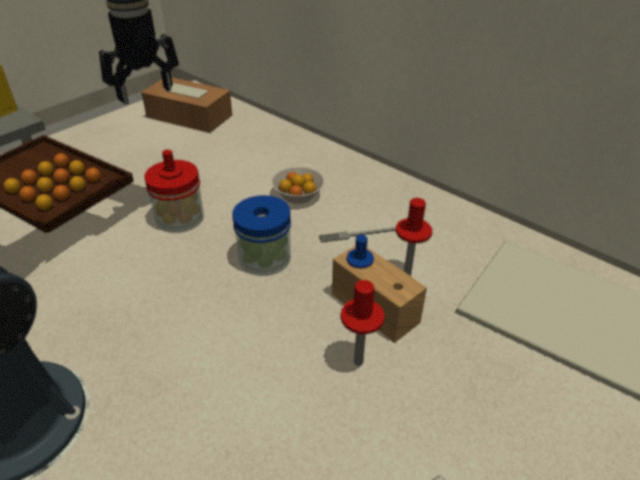

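The collar lies flat on the red lid (wrist crop (602,258)). Its top is 8 mm above the lid, and it sits within about 1–2 mm of centre. The grip stands upright above it. The gripper is clear, and the blue rod, bowl and fork look unmoved.

```bash
python3 -c "
from station import manip
print(manip.sign_off())"
```

```text
the job is handed in; nothing more can be done
None
```

I took the red rod, the small one of the three, out of the wooden stand and lowered it through the hole in the red lid. I stopped when the wrist force rose to about 4 N, let go, moved clear and handed the job in at about 14 s of the 42 s.

My last checks, all from the pictures taken after release:
- **Seating:** the collar's top is 8 mm above the lid, which equals its thickness, so it lies flat.
- **Centring:** the collar is about 1–2 mm from the lid's centre.
- **Upright:** the grip's top is less than 2 mm sideways from the collar's centre, so the rod stands upright.
- **Other things:** the blue rod, bowl and fork looked unmoved in the side view, but I judged this by eye and did not measure it.

No check failed. My readings of the hole's position differed by up to about 3 mm between views, and I aimed near their average. The hand-in gave no verdict.

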